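# Hook a foot pedal's return spring onto its anchor post

## Robot

A 6-joint arm with a two-finger parallel gripper is mounted at the origin on the work surface. World frame = base frame: x ahead of the robot, y to its left, z up, the work surface at z = 0. Lengths are in m, angles in rad, forces in N, time in s.
With the tool pointing down it reaches from about 0.15 to 0.775 m from the base axis. Payload 6.1 kg.
Tool frame: the origin (TCP) lies between the finger pads; the fingertips stand 25 mm ahead of it and the grasp point (between the pads) lies 6 mm ahead of it; z points along the fingers, y is the line along which they close (so a half turn about z gives the same grasp; the last joint's range is limited). The gripper opens to 85 mm and grips with 20 to 120 N. Pads are 22 mm wide; open, the fingers measure 114 mm over their backs; the gripper's body (76 mm by 85 mm) begins 54 mm behind the grasp point. The pads swing forward as they close: fully open they stand 13 mm farther back than shut.
Start: joints at [-1.263, 0.126, -0.04, 1.405, 0, 1.571], TCP at [0.159, -0.5, 0.256] pointing down, gripper open.
Joint ranges: [-2.72, 2.72], [-0.95, 1.95], [-1.27, 1.35], [-1.78, 2.02], [-1.46, 1.47], [-3.14, 3.14]. Speed limits (rad/s): [2.39, 2.39, 3.01, 3.14, 3.14, 3.14].

## Interface

Orientations are given as a unit quaternion [x, y, z, w].
In Python, from bench import env gives the robot as it stands.
- The arm moves only by the tool play_rows, never from a script. Its argument "steps" is text: rows parted by semicolons, each of 7 numbers parted by spaces: the shift along the tool's x, y, z in cm, then the turn, a rotation vector about the tool's x, y, z in rad, then the finger opening in cm, from 0 to 8.54. A call has 1 to 8 rows; each row shifts and turns the commanded pose from where the row before left it, along the tool's axes as they then stand; what a row does not reach is not made up. A row lasts 1/8 s, in which the tool goes at most 62.5 mm and 10.7 degrees, less where a joint would pass 70% of its speed; a pose out of reach is approached as far as the arm can. A call is refused whole if a number of a shift passes 6.25 or a number of a turn 0.188, either way. A call with a gripper value outside its range is refused whole. The fingers move at their own pace and stop on an object; "squeeze" is the grip in N (left out, the last holds). Time passes only in rows, so rows that do not move let the fingers close. It gives the time, the measured TCP pose, the force, the opening and the grip force at its end, in the units of the state.
- env.state(): the state, without advancing time (a new reading comes with each control period).
- env.camera(name): name is "scene" or "top" or "wrist"; returns a dict with "frame" (420x560x3 uint8, red, green, blue), "vertical_fov" (degrees; the focal length in pixels is half the picture's height over the tangent of half this angle, whatever the lens; pixels are square), "cx", "cy" (the principal point, pixels), "xyz" and "attitude" of the camera in the world. Camera axes: x right, y down, z forward; pixel columns grow to the right and rows downward; lengths in m; the calibration is good to about 2 mm. A picture is of the moment at which its call begins. There is no depth.
- env.job_done(): hands the job in; it is judged then, once.
The state is a dict: "t": time; "joint_positions": joint angles; "dq": joint speeds; "effort": joint torques, N m; "tcp_pos": TCP position; "eef_rot": TCP orientation; "wrist_force": force on the tool from outside, world axes, zero at the start; "torque": the same for the moment, N m; "grip_width": finger opening in m; "finger_force": force on a finger pad.
Only numpy, scipy, OpenCV 4.12 (cv2) and the standard library are available. Lean on these libraries where they do the work, as an engineer would, in place of code of your own. Each camera call takes 0.05 s, during which the arm holds its last target. There are 200 camera calls.

## Task

Refit the return spring of the scroll saw's foot pedal: take the spring puller, catch the spring's wire end loop with its hook, draw the loop over the head of the anchor post and ease it down and back until it hangs on the post's neck and holds the treadle up. Touch the spring only with the puller, and neither overstretch it nor force anything. Then lay the puller down flat on the bench, clear of the pedal, and leave the mug, screwdriver and plywood scroll where they are.

Things in the scene. Friction and masses are not known exactly. Their poses are not given: they have to be found in the camera images.
- pedal: Foot pedal screwed to the bench: grey steel base plate 208 x 170 x 8 mm, black ribbed treadle. Origin on the plate's underside; x heel to toe (the way the spring is drawn), y to the spring's side. In mm: plate x -130..78, y -95..75; treadle x -100..32, y -87..17, up to 90 high; spring along y = 48 from its fixed end to the post. Beyond the toe lies bare bench.
- slot (a point): Middle of the post's adjusting slot, on the plate's top face (pedal frame 54, 48, 8 mm; same axes). The upright anchor post is fixed anywhere from 12 mm heelward (-x) to 12 mm toeward (+x) of here, not measured. Neck 8 mm diameter; head 11 mm, underside 25 mm and flat top, chamfered to 8 mm, 32 mm above the plate. Washer 14 mm wide, 2 mm thick at the foot.
- spring: Return spring, coil 20 mm diameter. Origin at its fixed end on the treadle's crank (pedal frame about -63, 48, 28 mm, 3 mm more toeward when the treadle is up); x along the spring towards the loop. It swings freely about that end, sideways and up and down; slack, the coil lies on a rubber pad and the loop hangs some 13 mm above the plate.
- loop_bar (a point): Middle (wire centre) of the far bar of the loop on the spring's loose end, 95 mm from the fixed end when slack; x outward along the spring, y along the bar, z up. Loop: level rectangle of 4 mm wire, inside 24 mm across (y), 15 mm long; spans x -21..2, y -16..16. Hook and post head fit in it side by side, not one behind the other. On the post, the bar bears on the neck's toeward side.
- loop (a joint): Stretch of the spring in m: 0 slack, 0.013 to 0.037 when on the post. The pull starts at 2 N and grows by 0.28 N per mm. Beyond 0.050 it is overstretched and spoilt.
- treadle (a joint): Angle of the treadle in rad: 0 = sagged down (spring off), 0.12 = fully up against its stop, where the hooked spring holds it; it takes 2 to 3 N of spring pull to rise.
- puller: Spring puller, some 140 g, lying on the bench: flat-sided wooden handle 90 long, 24 wide, 28 mm high; origin at the middle of its underside, x towards the hook, z up. A 6 mm steel shank runs from the handle's front (x 45) at height z 20 to x 107, where a hook bends down.
- hook (a point): Tip of the puller's hook (puller frame 103, 0, 3.7 mm, axes as the puller). The hook is a 5 mm round pin whose centreline runs from the shank's end (107, 0, 20.5) down and slightly back to here. A wire it pulls slides up under the shank; its 4 mm wire then has its centre at about z 15 and x 101 in the puller frame.
- mug: White mug, bystander, 80 mm diameter, 92 mm high, origin under its centre.
- screwdriver: Screwdriver, bystander, lying along its x, handle at -x, about 200 mm long.
- scroll: S-shaped plywood cut-out, bystander, about 130 x 80 x 12 mm, origin under its centre.

How it is judged:
By the outcome, as a careful person would: the job done as asked, in the order asked, and still so for the second after the job is handed in, with the robot touching nothing.
It also fails if it takes over 69 s, if anything falls off the work surface, if the arm or the gripper's body presses on something with over 40 N, if the wrist force passes 120 N, or if a joint passes its speed limit or range.

## Working session

There is one attempt and no reset: what is moved stays moved. The work goes in short steps, Python scripts to look and compute and a tool call to move; the robot and the scene stay as the last step left them, time stands still between calls to the robot, and variables do not carry over. Pictures are saved under pics/ and viewed, at most 10 in all, crops included, and the job is handed in when it is done.

Besides the shell and the picture viewer there is one more tool, called after "Emit:" by a JSON object that holds its "method" and its "body", one argument or row to a line. play_rows: Moves the arm, as the interface text tells. Its arguments: {"type":"object","properties":{"steps":{"type":"string"},"squeeze":{"type":"number"}},"required":["steps"]}

```bash
ls; mkdir -p pics; cat > h.py <<'E'
from bench import env
import numpy as np, cv2
from scipy.spatial.transform import Rotation as R
def snap(n,f):
    c=env.camera(n); cv2.imwrite('pics/'+f,c['frame'][:,:,::-1])
    d={k:np.array(v).tolist() for k,v in c.items() if k!='frame'}
    import json; json.dump(d,open('pics/'+f+'.json','w')); return c
def load(f):
    import json; return json.load(open('pics/'+f+'.json'))
def rot(a):
    a=np.array(a,float); return R.from_quat(a).as_matrix() if a.size==4 else a.reshape(3,3)
def foc(c): return 210/np.tan(np.radians(c['vertical_fov'])/2)
def back(c,u,v,z):
    d=rot(c['attitude'])@np.array([(u-c['cx'])/foc(c),(v-c['cy'])/foc(c),1]); p=np.array(c['xyz']); return p+d*(z-p[2])/d[2]
def proj(c,p):
    q=rot(c['attitude']).T@(np.array(p)-np.array(c['xyz'])); return np.array([c['cx'],c['cy']])+foc(c)*q[:2]/q[2]
def tri(cs,uvs):
    A=[];b=[]
    for c,(u,v) in zip(cs,uvs):
        d=rot(c['attitude'])@np.array([(u-c['cx'])/foc(c),(v-c['cy'])/foc(c),1]); d/=np.linalg.norm(d); P=np.eye(3)-np.outer(d,d); A.append(P); b.append(P@np.array(c['xyz']))
    return np.linalg.solve(sum(A),sum(b))
E
python3 - <<'E'
from h import *
a=snap('top','top0.png'); b=snap('scene','sc0.png')
for c in(a,b): print({k:v for k,v in c.items() if k!='frame'})
print(env.state())
x=cv2.imread('pics/top0.png');y=cv2.imread('pics/sc0.png')
cv2.imwrite('pics/t0b.png',cv2.resize(x,(800,600),interpolation=3));cv2.imwrite('pics/s0b.png',cv2.resize(y,(800,600),interpolation=3))
E
```

```text
pics
{'vertical_fov': 45.9726956617763, 'cx': 277.53412193513174, 'cy': 212.52763851711728, 'xyz': array([ 0.34820189, -0.06906641,  1.15352209]), 'attitude': array([ 0.71128687, -0.69706669,  0.06864495, -0.05879527])}
{'vertical_fov': 55.86606946486978, 'cx': 278.3993605721877, 'cy': 205.25197417354332, 'xyz': array([1.23634412, 0.1256262 , 0.74542385]), 'attitude': array([ 0.57590335,  0.71941739, -0.30996253, -0.2338743 ])}
{'t': 0.1, 'joint_positions': array([-1.26297826e+00,  1.26302641e-01, -4.04940973e-02,  1.40539154e+00,
        1.38977445e-05,  1.57076500e+00]), 'dq': array([0.00074309, 0.00052742, 0.00237063, 0.00213646, 0.00111703,
       0.0021008 ]), 'effort': array([-7.11280009e-04, -4.36905491e+01,  3.53603268e+01,  1.37046116e-02,
       -1.65648903e-04, -4.01769668e-06]), 'tcp_pos': array([ 0.15896922, -0.50001131,  0.25562116]), 'eef_rot': array([ 9.88176726e-01,  1.53317556e-01, -9.98172181e-05, -6.88816867e-04]), 'wrist_force': array([ 0.04189399, -0.0450264 ,  0.37122954]), 'torque': array([-0.03390403,  0.06736741,  0.01885858]), 'finger_force': 0.0, 'grip_width': 0.08536305515560313}
```

View pics/t0b.png

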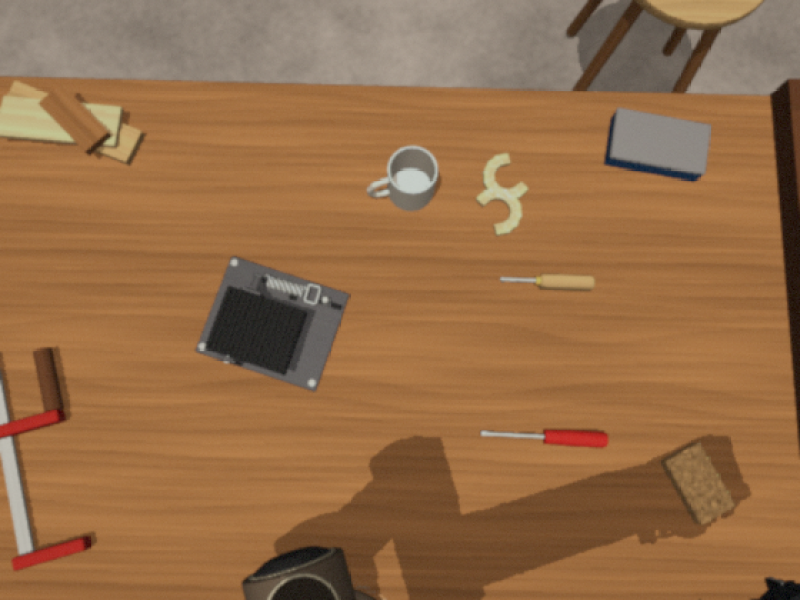

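View pics/s0b.png

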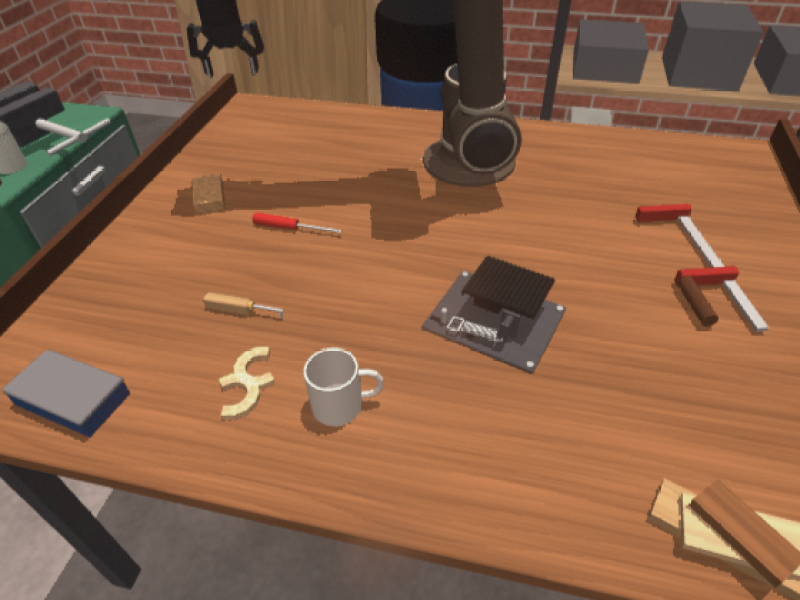

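Puller is the tan wooden-handled tool at about (548,282), hook to the left; the red one at (545,437) is the screwdriver; the pedal is at (272,323) with its toe to the right. Now closer crops.

```bash
python3 - <<'E'
import cv2,numpy as np
x=cv2.imread('pics/top0.png')
a=cv2.resize(x[170:285,130:255],None,fx=4.8,fy=4.8,interpolation=2)
b=cv2.resize(x[180:215,340:425],None,fx=7,fy=7,interpolation=2)
print(a.shape,b.shape)
o=np.zeros((600,800,3),np.uint8);o[:552,:600]=a
cv2.imwrite('pics/c1.png',a);cv2.imwrite('pics/c2.png',b)
E
```

```text
(552, 600, 3) (245, 595, 3)
```

View pics/c1.png

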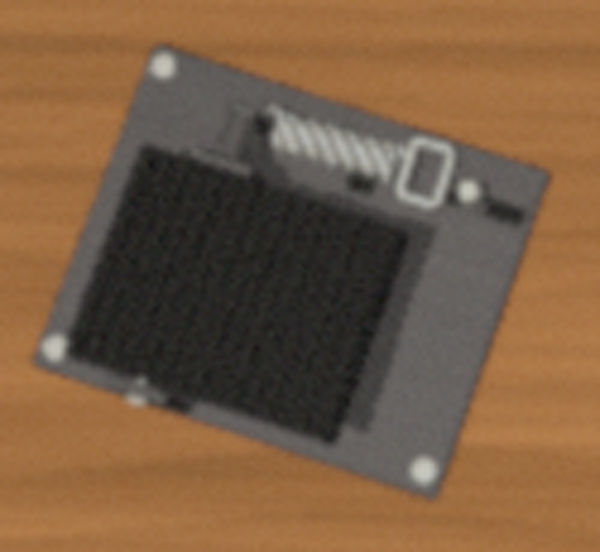

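View pics/c2.png

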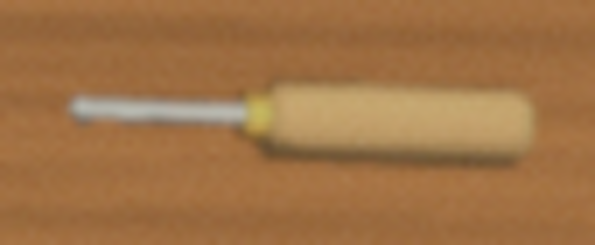

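Crop 1: plate corners at (157,45), (550,175), (437,495), (35,360), post head at (468,190), loop bar middle about (440,177). Crop 2: puller handle from 272 to 533 along row ~120, hook end at (72,107).

```bash
cat >> h.py <<'E'
def fitplate(P):  # P: world corners of (-130,75),(78,75),(78,-95),(-130,-95)
    M=np.array([[-.130,.075],[.078,.075],[.078,-.095],[-.130,-.095]]);m=M.mean(0);q=P.mean(0)
    H=(M-m).T@(P-q); th=np.arctan2(H[0,1]-H[1,0],H[0,0]+H[1,1]); c,s=np.cos(th),np.sin(th);Rm=np.array([[c,-s],[s,c]])
    return th,q-Rm@m,Rm,(P-q)-(M-m)@Rm.T
E
python3 - <<'E'
from h import *
c=load('top0.png')
f1=lambda u,v:(130+(u+.5)/4.8-.5,170+(v+.5)/4.8-.5); f2=lambda u,v:(340+(u+.5)/7-.5,180+(v+.5)/7-.5)
P=np.array([back(c,*f1(*p),.008)[:2] for p in[(157,45),(550,175),(437,495),(35,360)]])
th,o,Rm,r=fitplate(P); print('pedal',th,np.degrees(th),o); print(r*1000)
for n,p,z in[('post',(468,190),.040),('bar',(440,177),.021)]:
    w=back(c,*f1(*p),z);print(n,w,(Rm.T@(w[:2]-o))*1000)
for n,p,z in[('front',(272,117),.028),('rear',(533,125),.026),('hook',(72,107),.022),('sh',(245,112),.02)]: print(n,back(c,*f2(*p),z))
s=env.state();print(rot(s['eef_rot']))
w=env.camera('wrist');print({k:v for k,v in w.items() if k!='frame'})
E
```

```text
pedal -1.8731194574355676 -107.32183943489267 [0.52490758 0.09054483]
[[-2.84434213 -0.53380414]
 [-2.12621163  1.96553212]
 [ 3.00867222  0.55337275]
 [ 1.96188154 -1.98510074]]
post [0.55680108 0.03268499 0.04      ] [45.73981048 47.67417171]
bar [0.56647512 0.048207   0.021     ] [28.04142946 52.28795997]
front [ 0.59732672 -0.31748526  0.028     ]
rear [ 0.59697404 -0.40535751  0.026     ]
hook [ 0.6005918  -0.25167844  0.022     ]
sh [ 0.60061326 -0.3101898   0.02      ]
[[ 9.52987434e-01  3.03009544e-01 -4.08489541e-04]
 [ 3.03009819e-01 -9.52986505e-01  1.33073813e-03]
 [ 1.39413335e-05 -1.39195306e-03 -9.99999031e-01]]
{'vertical_fov': 61.70273669703239, 'cx': 279.9527637177647, 'cy': 212.05487673424147, 'xyz': array([ 0.22666325, -0.47796361,  0.37356507]), 'attitude': array([ 0.79892047, -0.58452309, -0.08428194,  0.11382177])}
```

```bash
cat >> h.py <<'E'
def plan(wps,grip):
    """wps: list of (xyz, yaw of tool x, nrows); tool z straight down. prints rows"""
    s=env.state(); p=np.array(s['tcp_pos']); Rc=rot(s['eef_rot'])
    for xyz,yaw,n in wps:
        c,sn=np.cos(yaw),np.sin(yaw); Rt=np.array([[c,sn,0],[sn,-c,0],[0,0,-1.]])
        w=R.from_matrix(Rc.T@Rt).as_rotvec()/n; out=[]
        for i in range(n):
            q=p+(np.array(xyz)-p)/(n-i); d=np.round(Rc.T@(q-p)*100,2); ww=np.round(w,3)
            out.append(' '.join('%g'%v for v in [*d,*ww,grip])); p=p+Rc@d/100; Rc=Rc@R.from_rotvec(ww).as_matrix()
        print('; '.join(out),'\n')
E
python3 - <<'E'
from h import *
plan([((.4,-.43,.22),np.radians(50),5),((.597,-.361,.15),np.radians(88.7),6)],8.5)
E
```

```text
5.02 0.13 0.71 -0 -0 -0.113 8.5; 4.97 0.69 0.72 -0 -0 -0.113 8.5; 4.86 1.25 0.71 -0 -0 -0.113 8.5; 4.69 1.78 0.72 -0 -0 -0.113 8.5; 4.46 2.31 0.71 -0 -0 -0.113 8.5 

2.99 1.78 1.17 -0 -0 -0.113 8.5; 2.77 2.1 1.17 -0 -0 -0.113 8.5; 2.52 2.4 1.17 -0 -0 -0.113 8.5; 2.23 2.67 1.16 -0 -0 -0.113 8.5; 1.91 2.91 1.17 -0 -0 -0.113 8.5; 1.58 3.1 1.16 -0 -0 -0.113 8.5
```

Emit:
{"method": "play_rows", "body": {
  "steps": "5.02 0.13 0.71 0 0 -0.113 8.5; 4.97 0.69 0.72 0 0 -0.113 8.5; 4.86 1.25 0.71 0 0 -0.113 8.5; 4.69 1.78 0.72 0 0 -0.113 8.5; 4.46 2.31 0.71 0 0 -0.113 8.5"
}}

```text
t: 0.78
tcp_pos: [0.4015, -0.4296, 0.2201]
eef_rot: [0.905, 0.424, -0.0, -0.0]
wrist_force: [0.5, -0.5, -0.1]
grip_width: 0.0846
finger_force: 0.0
```

Emit:
{"method": "play_rows", "body": {
  "steps": "2.99 1.78 1.17 0 0 -0.113 8.5; 2.77 2.1 1.17 0 0 -0.113 8.5; 2.52 2.4 1.17 0 0 -0.113 8.5; 2.23 2.67 1.16 0 0 -0.113 8.5; 1.91 2.91 1.17 0 0 -0.113 8.5; 1.58 3.1 1.16 0 0 -0.113 8.5; 0 0 0 0 0 0 8.5; 0 0 0 0 0 0 8.5"
}}

```text
t: 1.78
tcp_pos: [0.5967, -0.3613, 0.1503]
eef_rot: [0.714, 0.7, -0.0, -0.0]
wrist_force: [-0.4, -0.4, -0.6]
grip_width: 0.085
finger_force: 0.0
```

```bash
python3 - <<'E'
from h import *
c=snap('wrist','w1.png');print(env.state()['tcp_pos'],c['xyz'])
cv2.imwrite('pics/w1b.png',cv2.resize(cv2.imread('pics/w1.png'),(800,600),interpolation=2))
E
```

```text
[ 0.59643934 -0.36169941  0.15081487] [ 0.59798566 -0.28950431  0.26825079]
```

View pics/w1b.png

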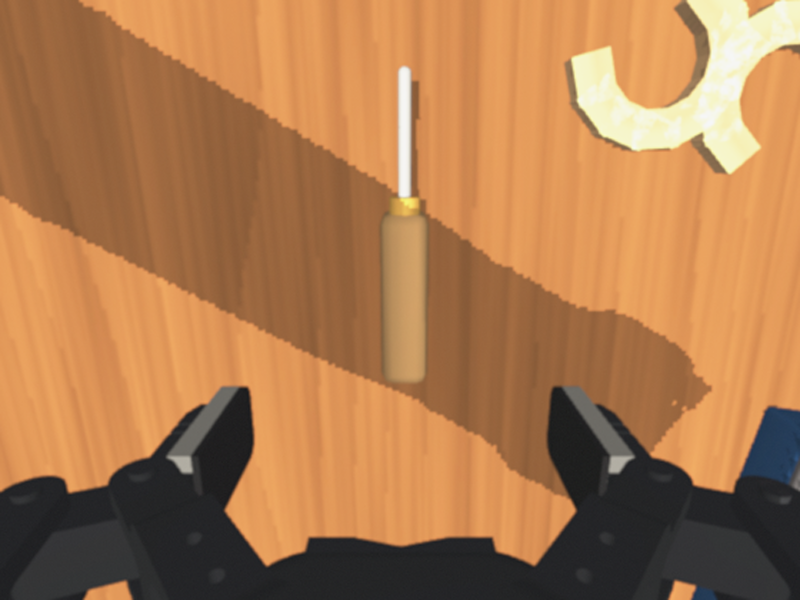

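Wrist view: handle (404, 212–381), hook end at (404,68), all aligned with the tool axis.

```bash
python3 - <<'E'
from h import *
c=load('w1.png')
for n,p,z in[('front',(404,212),.024),('rear',(404,381),.026),('tip',(404,68),.022)]: print(n,back(c,p[0]*.7,p[1]*.7,z))
plan([((.5975,-.3625,.0275),np.radians(89.5),6)],8.5)
E
```

```text
front [ 0.5991402  -0.31520908  0.024     ]
rear [ 0.59745506 -0.40298973  0.026     ]
tip [ 0.60036885 -0.25139935  0.022     ]
-0.01 0.02 2.06 -0 0 -0.002 8.5; -0.01 0.02 2.05 -0 0 -0.002 8.5; -0.01 0.02 2.06 -0 0 -0.002 8.5; -0.02 0.02 2.05 -0 0 -0.002 8.5; -0.01 0.02 2.06 -0 0 -0.002 8.5; -0.02 0.01 2.05 -0 0 -0.002 8.5
```

Emit:
{"method": "play_rows", "body": {
  "steps": "0.04 0.03 2.0 0 0 0 8.5; 0.04 0.03 2.0 0 0 0 8.5; 0.03 0.03 2.0 0 0 0 8.5; 0.03 0.03 2.0 0 0 0 8.5; 0 0.03 2.0 0 0 0 8.5; 0 0.03 2.25 0 0 0 8.5; 0 0 0 0 0 0 8.5; 0 0 0 0 0 0 8.5"
}}

```text
t: 2.82
tcp_pos: [0.5989, -0.3607, 0.0295]
eef_rot: [0.715, 0.7, 0.0, 0.001]
wrist_force: [0.4, -0.3, -0.6]
grip_width: 0.0848
finger_force: 0.0
```

Emit:
{"method": "play_rows", "body": {
  "steps": "0 0 0 0 0 0 4; 0 0 0 0 0 0 3; 0 0 0 0 0 0 2.5; 0 0 0 0 0 0 2; 0 0 0 0 0 0 1.5; 0 0 0 0 0 0 1.5; 0 0 0 0 0 0 1.5; 0 0 0 0 0 0 1.5",
  "squeeze": 70
}}

```text
t: 3.82
tcp_pos: [0.5992, -0.3601, 0.0286]
eef_rot: [0.714, 0.7, 0.0, 0.0]
wrist_force: [-0.5, 0.3, 5.6]
grip_width: 0.0228
finger_force: 69.7
```

```bash
cat >> h.py <<'E'
TH=-1.8731;O=np.array([0.52490758,0.09054483])
def ped(x,y,z): 
    c,s=np.cos(TH),np.sin(TH); return [*(O+np.array([[c,-s],[s,c]])@np.array([x,y])/1000),z]
def unped(p):
    c,s=np.cos(TH),np.sin(TH); return np.array([[c,s],[-s,c]])@(np.array(p[:2])-O)*1000
E
python3 - <<'E'
from h import *
print(ped(134,59,.09))
s=env.state()['tcp_pos']
plan([((s[0],s[1],.11),np.radians(88.7),4),(ped(145,59,.10),np.radians(72.7),8),(ped(134,59,.085),np.radians(72.7),4)],1.5)
E
```

```text
[np.float64(0.5413376099080698), np.float64(-0.05494418717043777), 0.09]
-0 0 -2.03 0 0 0.001 1.5; -0 0 -2.04 0 0 0.001 1.5; -0 0 -2.03 0 0 0.001 1.5; -0 0.01 -2.04 0 0 0.001 1.5 

3.66 -0.85 0.12 0 0 0.035 1.5; 3.63 -0.98 0.12 0 0 0.035 1.5; 3.6 -1.11 0.12 0 0 0.035 1.5; 3.55 -1.23 0.12 0 0 0.035 1.5; 3.51 -1.36 0.13 0 0 0.035 1.5; 3.46 -1.48 0.12 0 0 0.035 1.5; 3.41 -1.6 0.13 0 0 0.035 1.5; 3.35 -1.71 0.12 0 0 0.035 1.5 

0.27 -0 0.38 0 0 -0 1.5; 0.28 -0 0.37 0 0 -0 1.5; 0.27 -0 0.38 0 0 -0 1.5; 0.28 -0.01 0.37 0 0 -0 1.5
```

Emit:
{"method": "play_rows", "body": {
  "steps": "0 0 -2.03 0 0 0 1.5; 0 0 -2.04 0 0 0 1.5; 0 0 -2.03 0 0 0 1.5; 0 0 -2.04 0 0 0 1.5"
}}

```text
t: 4.32
tcp_pos: [0.5983, -0.3597, 0.1088]
eef_rot: [0.714, 0.7, -0.0, -0.001]
wrist_force: [-0.4, -0.1, -1.3]
grip_width: 0.0229
finger_force: 69.0
```

Emit:
{"method": "play_rows", "body": {
  "steps": "3.66 -0.85 0.12 0 0 0.035 1.5; 3.63 -0.98 0.12 0 0 0.035 1.5; 3.6 -1.11 0.12 0 0 0.035 1.5; 3.55 -1.23 0.12 0 0 0.035 1.5; 3.51 -1.36 0.13 0 0 0.035 1.5; 3.46 -1.48 0.12 0 0 0.035 1.5; 3.41 -1.6 0.13 0 0 0.035 1.5; 3.35 -1.71 0.12 0 0 0.035 1.5"
}}

```text
t: 5.32
tcp_pos: [0.5355, -0.0643, 0.0988]
eef_rot: [0.805, 0.593, -0.001, -0.001]
wrist_force: [-0.1, 0.5, -1.5]
grip_width: 0.0229
finger_force: 69.0
```

Emit:
{"method": "play_rows", "body": {
  "steps": "0.27 0 0.38 0 0 0 1.5; 0.28 0 0.37 0 0 0 1.5; 0.27 0 0.38 0 0 0 1.5; 0.28 0 0.37 0 0 0 1.5; 0 0 0 0 0 0 1.5; 0 0 0 0 0 0 1.5"
}}

```text
t: 6.08
tcp_pos: [0.5399, -0.0553, 0.0847]
eef_rot: [0.805, 0.593, -0.0, 0.0]
wrist_force: [0.5, -0.5, -0.8]
grip_width: 0.0228
finger_force: 69.1
```

```bash
python3 - <<'E'
from h import *
c=snap('wrist','w2.png');s=env.state();print(s['tcp_pos'],unped(s['tcp_pos']),np.degrees(np.arctan2(rot(s['eef_rot'])[1,0],rot(s['eef_rot'])[0,0])),s['grip_width'],s['wrist_force'])
cv2.imwrite('pics/w2b.png',cv2.resize(cv2.imread('pics/w2.png'),(800,600),interpolation=2))
E
```

```text
[ 0.5398979  -0.05528412  0.08478467] [134.75314861  57.72678202] 72.79150232727035 0.022282775880842154 [ 0.59521825  0.28715303 -1.81350872]
```

View pics/w2b.png

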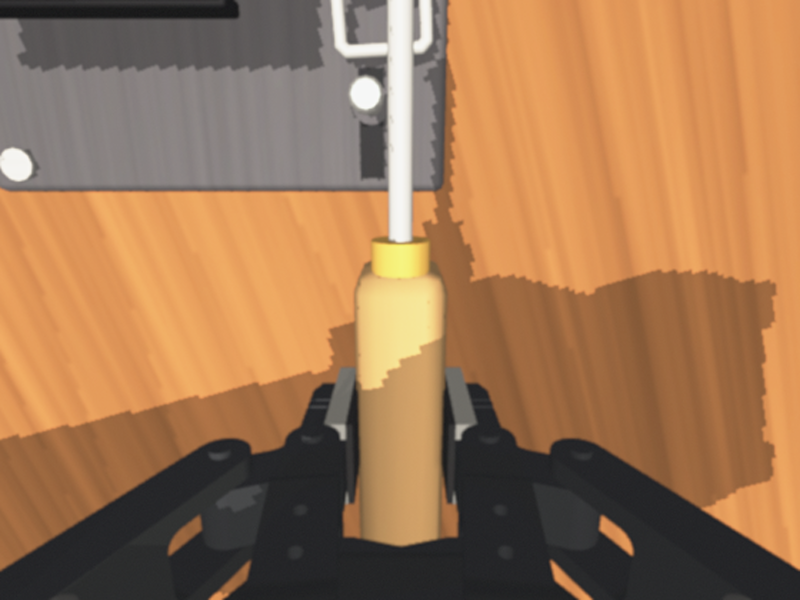

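Wrist view: post head centre at (366,93), loop far bar about (336–432, 50), plate toe edge level at row 189, right plate edge at column 443; shank at column 400, passing right of the post.

```bash
python3 - <<'E'
from h import *
c=load('w2.png');s=env.state();Rt=rot(s['eef_rot']);p=s['tcp_pos']
def t(n,u,v,z):
    w=back(c,u*.7,v*.7,z); q=(Rt.T@(w-p))*1000; print(n,q.round(1),'z',z,'world',w.round(4))
t('corner',443,189,.008);t('toeL',20,189,.008);t('edge',446,60,.008)
t('post',366,93,.0395)
t('slot end',372,178,.008)
t('barL',336,52,.021);t('barR',432,50,.021);t('bar',384,50,.021)
z=p[2]-.0286+.020
t('shank',400,130,z);t('shank0',400,235,z);t('hfront',400,262,z+.006)
# projections of candidate points: hook wire
for z0 in(.021,): print(proj(c,ped(28,52,z0))/.7, proj(c,ped(45.7,48,.04))/.7)
E
```

```text
corner [59.9 15.9 76.8] z 0.008 world [ 0.5728 -0.0028  0.008 ]
toeL [  59.9 -144.3   76.8] z 0.008 world [0.4198 0.0447 0.008 ]
edge [104.4  15.9  76.8] z 0.008 world [0.586  0.0398 0.008 ]
post [ 90.1 -10.7  45.3] z 0.0395 world [0.5564 0.0339 0.0395]
slot end [ 63.9 -11.   76.8] z 0.008 world [0.5483 0.009  0.008 ]
barL [104.7 -21.4  63.8] z 0.021 world [0.5504 0.0511 0.021 ]
barR [105.3  10.1  63.8] z 0.021 world [0.5807 0.0423 0.021 ]
bar [105.3  -5.7  63.8] z 0.021 world [0.5656 0.0469 0.021 ]
shank [77.8 -0.4  8.6] z 0.0761846684241617 world [0.5625 0.0191 0.0762]
shank0 [52.7 -0.4  8.6] z 0.0761846684241617 world [ 0.5551 -0.0048  0.0762]
hfront [47.  -0.4  2.6] z 0.08218466842416171 world [ 0.5534 -0.0103  0.0822]
[384.35603354  44.98632966] [369.62506985  96.41414936]
```

Emit:
{"method": "play_rows", "body": {
  "steps": "0.5 0.14 0 0 0 0 1.5; 0.45 0.13 0 0 0 0 1.5; 0 0 0.8 0 0 0 1.5; 0 0 0.8 0 0 0 1.5; 0 0 0.7 0 0 0 1.5; 0 0 0.6 0 0 0 1.5; 0 0 0 0 0 0 1.5; 0 0 0 0 0 0 1.5"
}}

```text
t: 7.12
tcp_pos: [0.5453, -0.0468, 0.0559]
eef_rot: [0.805, 0.593, 0.0, 0.0]
wrist_force: [-0.3, 0.0, -1.3]
grip_width: 0.0232
finger_force: 69.1
```

```bash
python3 - <<'E'
from h import *
c=snap('wrist','w3.png');s=env.state();d=snap('scene','s3.png');print(s['tcp_pos'],s['wrist_force'])
x=cv2.imread('pics/w3.png')[:200,180:380];u,v=map(int,proj(d,[.5656,.0469,.021]));print(u,v)
y=cv2.imread('pics/s3.png')[v-40:v+40,u-40:u+40]
cv2.imwrite('pics/m3.png',np.hstack([cv2.resize(x,(400,400),interpolation=2),cv2.resize(y,(400,400),interpolation=2)]))
E
```

```text
[ 0.54540259 -0.04681737  0.0559548 ] [ 0.49547774  0.46068768 -1.36004691]
314 224
```

View pics/m3.png

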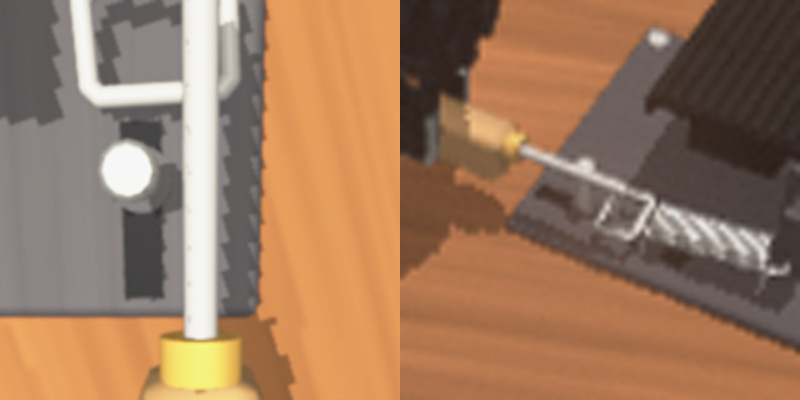

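Left: shank centre at column 201, loop inner right edge at ~220 (5 px/mm), so the hook lies ~8 mm to the +y side in the loop; post head (128,168) clear of the shank. Right: hook over the loop. Descend.

Emit:
{"method": "play_rows", "body": {
  "steps": "0 0 0.4 0 0 0 1.5; 0 0 0.4 0 0 0 1.5; 0 0 0.4 0 0 0 1.5; 0 0 0.4 0 0 0 1.5; 0 0 0.3 0 0 0 1.5; 0 0 0 0 0 0 1.5; 0 0 0 0 0 0 1.5"
}}

```text
t: 8.1
tcp_pos: [0.5453, -0.0468, 0.0368]
eef_rot: [0.805, 0.594, 0.0, 0.0]
wrist_force: [0.1, 0.2, -1.7]
grip_width: 0.0231
finger_force: 69.1
```

Emit:
{"method": "play_rows", "body": {
  "steps": "-0.2 0 0 0 0 0 1.5; -0.2 0 0 0 0 0 1.5; -0.2 0 0 0 0 0 1.5; -0.2 0 0 0 0 0 1.5; -0.2 0 0 0 0 0 1.5; 0 0 0 0 0 0 1.5; 0 0 0 0 0 0 1.5"
}}

```text
t: 8.98
tcp_pos: [0.5422, -0.0563, 0.0367]
eef_rot: [0.805, 0.594, 0.0, -0.0]
wrist_force: [0.5, 2.2, -1.8]
grip_width: 0.0229
finger_force: 69.0
```

```bash
cat > look.py <<'E'
import sys
from h import *
n=sys.argv[1]
c=snap('wrist','w%s.png'%n);s=env.state();d=snap('scene','s%s.png'%n);p=s['tcp_pos'];print(s['t'],p,s['wrist_force'],'shank-ish bar px')
x=cv2.imread('pics/w%s.png'%n)[:200,180:380];u,v=map(int,proj(d,[.5656,.0469,.021]))
y=cv2.imread('pics/s%s.png'%n)[v-40:v+40,u-40:u+40]
cv2.imwrite('pics/m%s.png'%n,np.hstack([cv2.resize(x,(400,400),interpolation=2),cv2.resize(y,(400,400),interpolation=2)]))
E
python3 look.py 4
```

```text
9.025 [ 0.54222195 -0.05627127  0.03666493] [-0.40239276  2.3552584  -1.13512232] shank-ish bar px
```

View pics/m4.png

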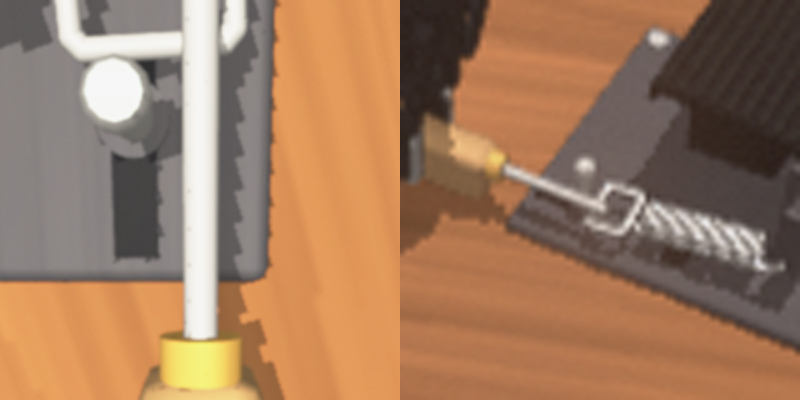

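Bar is hooked (2.3 N along the pull), bar at row ~45 clear of post head at (112,90). Lift with slight tension.

Emit:
{"method": "play_rows", "body": {
  "steps": "-0.1 0 0 0 0 0 1.5; -0.05 0 -0.4 0 0 0 1.5; 0 0 -0.4 0 0 0 1.5; 0 0 -0.4 0 0 0 1.5; 0 0 -0.4 0 0 0 1.5; 0 0 -0.4 0 0 0 1.5; 0 0 -0.4 0 0 0 1.5; 0 0 -0.3 0 0 0 1.5"
}}

```text
t: 10.07
tcp_pos: [0.5418, -0.0577, 0.0639]
eef_rot: [0.805, 0.594, 0.0, -0.0]
wrist_force: [0.8, 4.0, -3.1]
grip_width: 0.0227
finger_force: 69.0
```

Emit:
{"method": "play_rows", "body": {
  "steps": "0 0 0 0 0 0 1.5; 0 0 0 0 0 0 1.5"
}}

```text
t: 10.32
tcp_pos: [0.5417, -0.0577, 0.0635]
eef_rot: [0.805, 0.594, -0.0, -0.0]
wrist_force: [0.2, 3.1, -2.8]
grip_width: 0.0224
finger_force: 69.0
```

```bash
python3 look.py 5
```

```text
10.375 [ 0.54171942 -0.05772538  0.06353755] [ 0.22928939  3.64977503 -2.81391574] shank-ish bar px
```

View pics/m5.png

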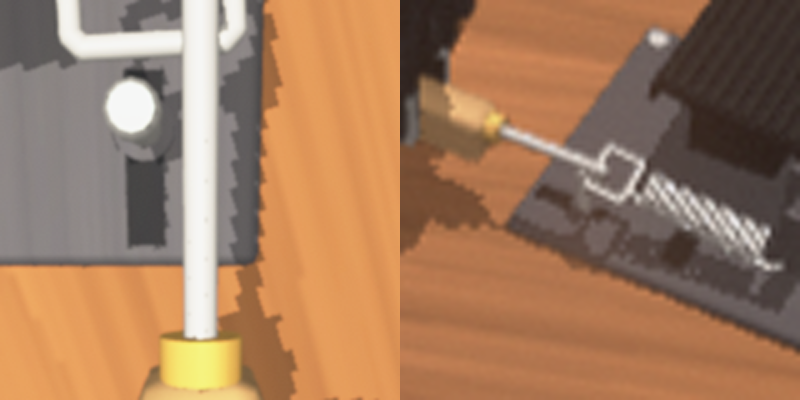

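```bash
cat > meas.py <<'E'
from h import *
def m(f,pts,tcp):
    c=load(f)
    # tool axes: yaw 72.8 deg, down
    y=np.radians(72.8);Rt=np.array([[np.cos(y),np.sin(y),0],[np.sin(y),-np.cos(y),0],[0,0,-1]])
    for n,u,v,z in pts:
        w=back(c,180+(u+.5)/2-.5,(v+.5)/2-.5,z); print(f,n,(Rt.T@(w-np.array(tcp))*1000).round(1))
E
python3 - <<'E'
from meas import *
m('w4.png',[('post',112,88,.0395),('bar',150,46,.0231),('corner',268,278,.008)],[.54222,-.05627,.03666])
m('w5.png',[('post',130,105,.0395),('barC',150,46,.0500),('barL',58,46,.05),('barR',243,44,.05),('shank',201,46,.055),('corner',259,262,.008)],[.54172,-.05773,.06354])
E
```

```text
w4.png post [ 90.6 -13.7  -2.8]
w4.png bar [99.8 -8.9 13.6]
w4.png corner [60.2 13.4 28.7]
w5.png post [ 92.2 -13.5  24. ]
w5.png barC [99.8 -8.9 13.5]
w5.png barL [ 99.8 -24.4  13.5]
w5.png barR [100.1   6.7  13.5]
w5.png shank [98.7 -0.3  8.5]
w5.png corner [61.9 13.7 55.5]
```

Emit:
{"method": "play_rows", "body": {
  "steps": "-0.25 -0.05 0 0 0 0 1.5; -0.25 -0.05 0 0 0 0 1.5; -0.25 -0.05 0 0 0 0 1.5; -0.25 -0.05 0 0 0 0 1.5; -0.25 -0.05 0 0 0 0 1.5; -0.25 0 0 0 0 0 1.5; -0.2 0 0 0 0 0 1.5; 0 0 0 0 0 0 1.5"
}}

```text
t: 11.42
tcp_pos: [0.5344, -0.0726, 0.0636]
eef_rot: [0.805, 0.594, 0.001, -0.001]
wrist_force: [1.3, 8.6, -2.8]
grip_width: 0.0226
finger_force: 68.9
```

```bash
python3 look.py 6
```

```text
11.475 [ 0.5344191  -0.07260254  0.06363928] [ 1.94609996  7.32202268 -2.84272908] shank-ish bar px
```

View pics/m6.png

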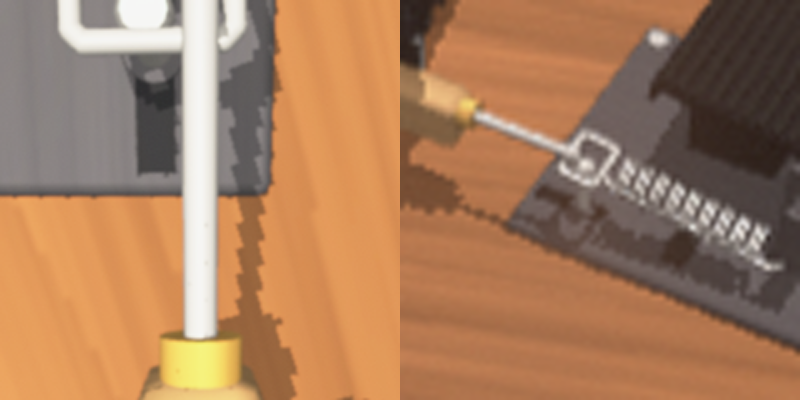

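```bash
python3 - <<'E'
from meas import *
T=[.53442,-.0726,.06364]
m('w6.png',[('post',142,9,.0395),('postbot',142,32,.038),('barC',151,40,.0500),('barL',58,41,.05),('barR',243,40,.05),('corner',272,192,.008)],T)
y=np.radians(72.8);Rt=np.array([[np.cos(y),np.sin(y),0],[np.sin(y),-np.cos(y),0],[0,0,-1]])
w=np.array([.54172,-.05773,.06354])+Rt@np.array([.0922,-.0135,.024]);print((Rt.T@(w-T)*1000).round(1))
E
```

```text
w6.png post [108.1 -11.   24.1]
w6.png postbot [104.7 -11.2  25.6]
w6.png barC [100.7  -8.8  13.6]
w6.png barL [100.6 -24.5  13.6]
w6.png barR [100.7   6.7  13.6]
w6.png corner [78.  16.3 55.6]
[108.6 -10.9  24.1]
```

Emit:
{"method": "play_rows", "body": {
  "steps": "-0.2 0 0 0 0 0 1.5; 0 0 0 0 0 0 1.5; 0 0 0.4 0 0 0 1.5; 0 0 0.4 0 0 0 1.5; 0 0 0 0 0 0 1.5"
}}

```text
t: 12.15
tcp_pos: [0.5337, -0.0743, 0.0554]
eef_rot: [0.805, 0.594, 0.001, -0.001]
wrist_force: [1.7, 7.7, -3.5]
grip_width: 0.023
finger_force: 68.9
```

Emit:
{"method": "play_rows", "body": {
  "steps": "0 0 0.3 0 0 0 1.5; 0 0 0.3 0 0 0 1.5; 0 0 0.3 0 0 0 1.5; 0 0 0 0 0 0 1.5"
}}

```text
t: 12.65
tcp_pos: [0.5339, -0.0743, 0.0466]
eef_rot: [0.805, 0.594, 0.001, -0.001]
wrist_force: [1.7, 8.1, -2.1]
grip_width: 0.023
finger_force: 68.9
```

```bash
python3 look.py 7
```

```text
12.7 [ 0.53401682 -0.07434724  0.04672323] [ 1.45532735  7.14281896 -2.67751564] shank-ish bar px
```

View pics/m7.png

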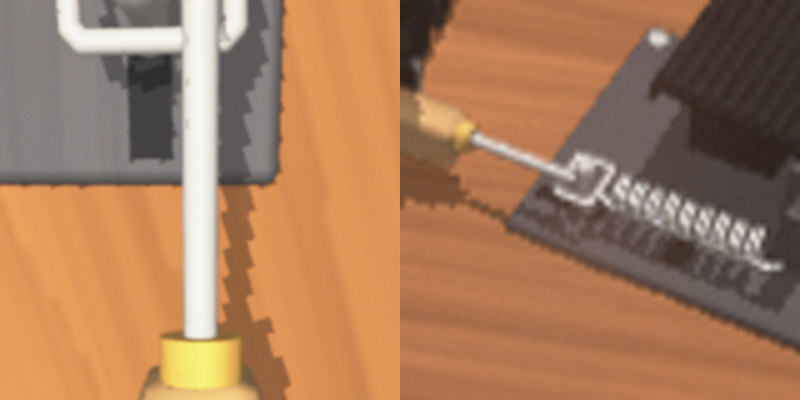

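I've now viewed 11 pictures, one over the limit of 10, so no more viewing. From here I work from forces and numeric image checks. No upward force showed up during the descent, so the loop is going round the post. I'll carry on down.

Emit:
{"method": "play_rows", "body": {
  "steps": "0 0 0.3 0 0 0 1.5; 0 0 0.3 0 0 0 1.5; 0 0 0.25 0 0 0 1.5; 0 0 0 0 0 0 1.5; 0 0 0 0 0 0 1.5"
}}

```text
t: 13.38
tcp_pos: [0.5342, -0.0743, 0.0384]
eef_rot: [0.805, 0.594, 0.001, -0.001]
wrist_force: [1.9, 7.8, -0.9]
grip_width: 0.0227
finger_force: 68.9
```

Emit:
{"method": "play_rows", "body": {
  "steps": "0.1 0 0 0 0 0 1.5; 0.1 0 0 0 0 0 1.5; 0.1 0 0 0 0 0 1.5; 0.1 0 0 0 0 0 1.5; 0 0 0 0 0 0 1.5; 0 0 0 0 0 0 1.5"
}}

```text
t: 14.12
tcp_pos: [0.5353, -0.071, 0.0385]
eef_rot: [0.805, 0.594, 0.001, -0.0]
wrist_force: [0.2, 5.8, -1.0]
grip_width: 0.0226
finger_force: 69.0
```

Emit:
{"method": "play_rows", "body": {
  "steps": "0.1 0 0 0 0 0 1.5; 0.1 0 0 0 0 0 1.5; 0 0 0 0 0 0 1.5; 0 0 0 0 0 0 1.5"
}}

```text
t: 14.62
tcp_pos: [0.5355, -0.0698, 0.0382]
eef_rot: [0.805, 0.593, -0.0, 0.0]
wrist_force: [-0.2, 0.4, -1.9]
grip_width: 0.023
finger_force: 69.0
```

The force dropped to 0.4 N, so the bar now bears on the neck. I'll move 5 mm further heelward to free the hook, then lift straight out.

Emit:
{"method": "play_rows", "body": {
  "steps": "0.15 0 0 0 0 0 1.5; 0.15 0 0 0 0 0 1.5; 0.1 0 0 0 0 0 1.5; 0.1 0 0 0 0 0 1.5; 0 0 0 0 0 0 1.5; 0 0 0 0 0 0 1.5"
}}

```text
t: 15.38
tcp_pos: [0.537, -0.0646, 0.0382]
eef_rot: [0.805, 0.594, -0.0, -0.0]
wrist_force: [0.1, -1.1, -1.4]
grip_width: 0.0227
finger_force: 69.0
```

Emit:
{"method": "play_rows", "body": {
  "steps": "0 0 -0.3 0 0 0 1.5; 0 0 -0.3 0 0 0 1.5; 0 0 0 0 0 0 1.5"
}}

```text
t: 15.75
tcp_pos: [0.5374, -0.0647, 0.0447]
eef_rot: [0.805, 0.594, 0.0, 0.0]
wrist_force: [0.3, -0.6, -2.5]
grip_width: 0.0228
finger_force: 69.0
```

Emit:
{"method": "play_rows", "body": {
  "steps": "0 0 -0.3 0 0 0 1.5; 0 0 -0.3 0 0 0 1.5; 0 0 0 0 0 0 1.5"
}}

```text
t: 16.12
tcp_pos: [0.5373, -0.0647, 0.0505]
eef_rot: [0.805, 0.594, 0.0, 0.0]
wrist_force: [-1.4, -0.5, -1.1]
grip_width: 0.023
finger_force: 69.0
```

Emit:
{"method": "play_rows", "body": {
  "steps": "0 0 -0.5 0 0 0 1.5; 0 0 -0.8 0 0 0 1.5; 0 0 -1.2 0 0 0 1.5; 0 0 -1.2 0 0 0 1.5; 0 0 -1.2 0 0 0 1.5; -2 0 0 0 0 0 1.5; -2 0 0 0 0 0 1.5; 0 0 0 0 0 0 1.5"
}}

```text
t: 17.12
tcp_pos: [0.5242, -0.1047, 0.0987]
eef_rot: [0.806, 0.592, -0.0, -0.0]
wrist_force: [0.6, 0.2, -1.1]
grip_width: 0.0229
finger_force: 69.0
```

```bash
python3 - <<'E'
from h import *
s=env.state();print(s['t'],s['tcp_pos'],s['wrist_force'])
for n,f in(('top','t8.png'),('top','t8b.png')): c=snap(n,f)
b0=cv2.cvtColor(cv2.imread('pics/top0.png'),6);b1=cv2.cvtColor(cv2.imread('pics/t8.png'),6)
P=lambda x,y,z:proj(c,ped(x,y,z)).round(1)
print('bar@54',P(54,48,.025),'rear@35',P(35,48,.025),'post',P(47.8,48,.04),'fixed',P(-60,48,.028),'hook?',proj(c,s['tcp_pos']))
u,v=P(47.8,48,.04).astype(int)
for b in(b0,b1):
    print()
    for r in range(v-14,v+9): print(r,' '.join('%3d'%q for q in b[r,u-24:u+12]))
E
```

```text
17.125 [ 0.52420637 -0.10466147  0.09871665] [ 0.60677142  0.17676184 -1.11295614]
bar@54 [231.1 211.4] rear@35 [223.3 208.8] post [228.  209.3] fixed [184.5 195.8] hook? [287.87605688 220.31107778]

195  92  94  99  95  95  96  96  95  99 109 106 117 117 121 122 122 124 122 127 124 125 126 122 124 125 122 124 121 121 124 123 122 122 123 121 122
196  92  95  96  93  95  96  95  96  95  95  94  97  95 107 115 117 119 121 122 123 121 123 123 122 124 123 124 123 122 123 124 123 123 124 124 121
197  97  98  94  95  96  98  95  95  95  97  93  92  90  96  94  95 104 109 113 117 121 121 118 119 122 119 120 121 123 119 121 120 123 123 120 123
198 125 110 114 115  99  98  96  96  97  95  97 105 124 130 126 111 106  97  94 103 112 117 117 115 119 120 120 119 120 123 118 121 120 120 118 117
199 148 132 143 147 127 113 121 114 102 108 107 138 167 172 167 152 143 134 125 110  96  95 102 114 113 118 120 123 122 124 123 122 119 122 122 121
200 173 160 145 159 149 134 144 141 129 136 130 154 160 140 139 149 165 173 168 150 106  90  94  92  96 105 116 118 120 121 121 124 123 122 124 126
201 175 178 
[... 5208 characters left out ...]
 102 105 106 110 107 105 116 152 185 159 129 112  98 101 106 138 175 141  80  46  43  44  50  58  66  76  90
214  45  49  55  65  65  71  72  74  81  87  97 100 103 101 103 108 141 183 186 179 162 145 133 133 162 178 132  70  54  52  47  45  49  45  59  78
215  37  45  49  47  48  55  65  64  69  74  76  78  82  82  82  87 114 139 153 163 177 181 178 174 184 174 123  88  82  71  61  56  56  42  57  85
216  38  42  45  38  39  48  46  48  54  64  69  68  70  71  73  76  91 105 115 127 141 147 161 172 176 144 108 101  97  95  90  85  75  62  76  95
217  41  44  39  34  44  40  34  36  36  48  63  72  69  72  72  75  88 102 110 109 107 114 121 137 131 113 105 106 109 105 101  98  97  86  97  96
```

The numeric crop shows the loop ringing the post head: head at (227,209), loop legs and bars all round it. The spring is on the post. Now carry the puller back to its old place and lay it down.

```bash
python3 - <<'E'
from h import *
y=np.radians(88.7)
plan([((.598,-.36,.10),y,8),((.598,-.36,.033),y,5)],1.5)
E
```

```text
-2.79 1.83 -0.02 -0 -0 -0.035 1.5; -2.85 1.73 -0.02 -0 -0 -0.035 1.5; -2.91 1.63 -0.02 -0 -0 -0.035 1.5; -2.97 1.52 -0.02 -0 -0 -0.035 1.5; -3.02 1.42 -0.01 -0 -0 -0.035 1.5; -3.06 1.31 -0.02 -0 -0 -0.035 1.5; -3.11 1.21 -0.01 -0 -0 -0.035 1.5; -3.14 1.09 -0.02 -0 -0 -0.035 1.5 

-0 0 1.34 -0 -0 0 1.5; -0 0 1.34 -0 -0 0 1.5; -0 0 1.34 -0 -0 0 1.5; -0 0 1.34 -0 -0 0 1.5; -0.01 0.01 1.34 -0 -0 0 1.5
```

Emit:
{"method": "play_rows", "body": {
  "steps": "-2.79 1.83 0 0 0 -0.035 1.5; -2.85 1.73 0 0 0 -0.035 1.5; -2.91 1.63 0 0 0 -0.035 1.5; -2.97 1.52 0 0 0 -0.035 1.5; -3.02 1.42 0 0 0 -0.035 1.5; -3.06 1.31 0 0 0 -0.035 1.5; -3.11 1.21 0 0 0 -0.035 1.5; -3.14 1.09 0 0 0 -0.035 1.5"
}}

```text
t: 18.23
tcp_pos: [0.5992, -0.3599, 0.0986]
eef_rot: [0.714, 0.701, 0.0, -0.0]
wrist_force: [1.4, 0.6, -1.8]
grip_width: 0.0226
finger_force: 69.0
```

Emit:
{"method": "play_rows", "body": {
  "steps": "0 0 1.34 0 0 0 1.5; 0 0 1.34 0 0 0 1.5; 0 0 1.34 0 0 0 1.5; 0 0 1.34 0 0 0 1.5; 0 0 1.0 0 0 0 1.5; 0 0 0.2 0 0 0 1.5; 0 0 0 0 0 0 1.5; 0 0 0 0 0 0 1.5"
}}

```text
t: 19.23
tcp_pos: [0.5993, -0.3594, 0.0343]
eef_rot: [0.714, 0.7, 0.0, 0.001]
wrist_force: [0.9, 1.0, -1.4]
grip_width: 0.0228
finger_force: 69.1
```

Emit:
{"method": "play_rows", "body": {
  "steps": "0 0 0.1 0 0 0 1.5; 0 0 0.1 0 0 0 1.5; 0 0 0 0 0 0 1.5"
}}

```text
t: 19.6
tcp_pos: [0.5988, -0.3592, 0.0315]
eef_rot: [0.714, 0.7, -0.0, -0.0]
wrist_force: [-0.4, 0.0, -1.4]
grip_width: 0.0226
finger_force: 69.1
```

Emit:
{"method": "play_rows", "body": {
  "steps": "0 0 0.1 0 0 0 1.5; 0 0 0.1 0 0 0 1.5; 0 0 0.05 0 0 0 1.5; 0 0 0 0 0 0 1.5"
}}

```text
t: 20.1
tcp_pos: [0.5989, -0.3591, 0.029]
eef_rot: [0.714, 0.7, -0.0, -0.0]
wrist_force: [-0.2, 0.6, -1.8]
grip_width: 0.0224
finger_force: 69.1
```

Emit:
{"method": "play_rows", "body": {
  "steps": "0 0 0 0 0 0 3; 0 0 0 0 0 0 4; 0 0 0 0 0 0 6; 0 0 0 0 0 0 8; 0 0 0 0 0 0 8.5; 0 0 0 0 0 0 8.5; 0 0 0 0 0 0 8.5"
}}

```text
t: 20.98
tcp_pos: [0.5989, -0.3592, 0.0291]
eef_rot: [0.714, 0.7, 0.0, -0.0]
wrist_force: [0.1, 0.1, 0.6]
grip_width: 0.085
finger_force: 0.0
```

Emit:
{"method": "play_rows", "body": {
  "steps": "0 0 -1 0 0 0 8.5; 0 0 -2 0 0 0 8.5; 0 0 -3 0 0 0 8.5; 0 0 -3 0 0 0 8.5; 0 0 -3 0 0 0 8.5; 0 0 0 0 0 0 8.5; 0 0 0 0 0 0 8.5"
}}

```text
t: 21.85
tcp_pos: [0.5988, -0.3591, 0.1489]
eef_rot: [0.714, 0.7, -0.0, -0.0]
wrist_force: [0.8, -0.4, -0.4]
grip_width: 0.0848
finger_force: 0.0
```

```bash
python3 - <<'E'
from h import *
s=env.state();print(s['t'],s['tcp_pos'],s['wrist_force'])
c=snap('top','t9.png');d=snap('scene','s9.png')
g=lambda f:cv2.cvtColor(cv2.imread('pics/'+f),6).astype(int)
# changes vs start in scene and top: blobs
for a,b in(('sc0.png','s9.png'),('top0.png','t9.png')):
    m=(abs(g(a)-g(b))>40).astype('uint8');n,_,st,ce=cv2.connectedComponentsWithStats(m)
    print(a,[(*st[i][:5],) for i in range(1,n) if st[i][4]>12])
b=g('t9.png')
for r in range(198,219,1): print(r,' '.join('%3d'%q for q in b[r,214:246]))
# puller extents in top (handle tan vs start)
for f in('top0.png','t9.png'):
    x=cv2.cvtColor(cv2.imread('pics/'+f),cv2.COLOR_BGR2GRAY)[186:210,345:420]; print(x[5].tolist() ,x[12].tolist())
E
```

```text
21.85 [ 0.59879115 -0.35910475  0.1488824 ] [ 0.79001147 -0.42059191 -0.35147376]
sc0.png [(np.int32(60), np.int32(0), np.int32(55), np.int32(21), np.int32(245)), (np.int32(85), np.int32(0), np.int32(29), np.int32(7), np.int32(147)), (np.int32(114), np.int32(0), np.int32(20), np.int32(11), np.int32(80)), (np.int32(70), np.int32(0), np.int32(115), np.int32(95), np.int32(3294)), (np.int32(352), np.int32(0), np.int32(12), np.int32(12), np.int32(57)), (np.int32(332), np.int32(15), np.int32(42), np.int32(66), np.int32(688)), (np.int32(303), np.int32(47), np.int32(11), np.int32(11), np.int32(43)), (np.int32(80), np.int32(55), np.int32(20), np.int32(33), np.int32(322)), (np.int32(321), np.int32(57), np.int32(20), np.int32(5), np.int32(57)), (np.int32(300), np.int32(77), np.int32(10), np.int32(10), np.int32(70)), (np.int32(323), np.int32(83), np.int32(24), np.int32(16), np.int32(52)), (np.int32(361), np.int32(82), np.int32(28), np.int32(32), np.int32(559)), (np.int32(348), np.int32(84), np.int32(11), np.int32(6), np.int32(17)), (np.int32(106), np.int32(92), np.int32(221), np.int32(98), np.in
[... 7676 characters left out ...]
123]
[135, 135, 134, 134, 136, 135, 134, 137, 131, 134, 135, 133, 132, 133, 135, 134, 135, 134, 133, 134, 135, 131, 132, 132, 134, 135, 132, 134, 131, 131, 131, 125, 109, 90, 94, 97, 103, 103, 100, 100, 101, 96, 96, 93, 95, 94, 97, 92, 90, 95, 97, 97, 99, 99, 99, 97, 95, 98, 98, 94, 90, 79, 53, 49, 49, 53, 57, 59, 61, 63, 65, 66, 71, 73, 71] [138, 138, 139, 138, 137, 134, 134, 138, 138, 138, 140, 141, 138, 138, 141, 138, 135, 134, 135, 135, 137, 133, 134, 135, 136, 133, 128, 110, 100, 97, 111, 116, 114, 111, 114, 123, 124, 124, 122, 124, 125, 124, 125, 125, 123, 123, 122, 126, 125, 128, 126, 129, 125, 127, 126, 126, 118, 94, 65, 45, 51, 52, 55, 60, 61, 64, 67, 69, 67, 72, 73, 76, 75, 79, 82]
```

```bash
python3 -c "
from bench import env
print(env.job_done())"
```

```text
the job is handed in; nothing more can be done
None
```

The spring loop is on the post's neck by force reading and top-camera pixels (treadle angle not checked separately), the puller lies flat at its starting spot, the mug, screwdriver and scroll were never touched, and the job went in at about 22 s; I viewed 11 pictures against the limit of 10.

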